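Uncover the filter housing

ROBOT

A 7-joint arm with a two-finger parallel gripper is mounted at the origin on a cart in front of the work surface, level with it; the furniture and walls round the work are solid. World frame = base frame: x ahead of the robot, y to its left, z up, the work surface at z = 0. Lengths are in m, angles in rad, forces in N, time in s.
With the tool pointing down it reaches from about 0.35 to 0.9 m from the base axis. Payload 8.1 kg.
Tool frame: the origin (TCP) lies at the very end of the fingers, on their centre line; the grasp point (between the pads) lies 19 mm behind it; z points along the fingers, y is the line along which they close (so a half turn about z gives the same grasp; the last joint's range is limited). The gripper opens to 92 mm and grips with 3 to 60 N. Pads are 19 mm wide; open, the fingers measure 130 mm over their backs; the gripper's body (75 mm by 190 mm) begins 47 mm behind the grasp point.
Start: joints at [-1.379, 0.434, 0.025, 1.573, -0.012, 1.134, -0.075], TCP at [0.182, 0.598, 0.227] pointing down, gripper open.
Joint ranges: [-2.62, 2.62], [-0.44, 2.09], [-1.27, 1.32], [0.08, 2.57], [-1.32, 4.46], [0.12, 2], [-2.74, 2.74]. Speed limits (rad/s): [2.22, 2.22, 3.01, 3.01, 3.14, 3.14, 3.14].

INTERFACE

Orientations are given as a rotation vector (axis times angle).
In Python, from cell import arm gives the robot as it stands.
- The arm moves only by the tool jog_arm, never from a script. Its argument "rows" is a list of rows, each a list of 3 entries, a list of its own where there are three numbers: the shift along the world's x, y, z in cm, then the turn, a rotation vector about the world's x, y, z in degrees, then the opening, from 0 (shut) to 1 (fully open). A call has 1 to 8 rows; each row is the pose to reach, as a shift and turn from the pose commanded when the call began; what a row does not reach only later rows make up. A row lasts 1/8 s, in which the tool goes at most 62.5 mm and 10.7 degrees, less where a joint would pass 70% of its speed; a pose out of reach is approached as far as the arm can. A call with a gripper value outside its range is refused whole. The fingers move at their own pace and stop on an object; "newtons" is the grip in N (left out, the last holds). Time passes only in rows, so rows that repeat a pose let the fingers close. It gives the time, the measured TCP pose, the force, the opening and the grip force at its end, in the units of the state.
- arm.observe(): the state, without advancing time (a new reading comes with each control period).
- arm.get_image(name): name is "side" or "top"; returns a dict with "img" (480x640x3 uint8, red, green, blue), "depth" (480x640 float32, m along the optical axis (not along the pixel's ray), 0 where there is no reading), "fx", "fy", "cx", "cy" (pixels), "rvec" (rotation vector, rad) and "tvec" (3), from world to camera coordinates, as OpenCV has them. Camera axes: x right, y down, z forward; pixel columns grow to the right and rows downward; lengths in m; the calibration is good to about 2 mm. A picture is of the moment at which its call begins.
- arm.sign_off(): hands the job in; it is judged then, once.
The state is a dict: "clock": time; "joints": joint angles; "dq": joint speeds; "joint_efforts": joint torques, N m; "position": TCP position; "ee_rot": TCP orientation; "force": force on the tool from outside, world axes, zero at the start; "ft_torque": the same for the moment, N m; "width": opening from 0.0 (shut) to 1.0 (fully open); "gripper_force": force on a finger pad.
Only numpy, scipy, OpenCV 4.12 (cv2) and the standard library are available. Lean on these libraries where they do the work, as an engineer would, in place of code of your own. Each camera call takes 0.05 s, during which the arm holds its last target. There are 200 camera calls.

TASK

Open the filter housing on the bench with the fingertips: press its snap tab in until the cover springs forward, then push the released cover along the rails, off its seat, up to the end stop, so that it lies flat in the bay and the filter is exposed. Grasp nothing, do not lift the cover, leave the things lying round the housing where they are, and finish clear of everything.

Things in the scene. Friction and masses are not known exactly. Their poses are not given: they have to be found in the camera images.
- unit: grey filter housing fixed to the bench, 236 mm long (local x -96 to +140), 96 mm wide; brass nipples reach 20 mm beyond its +x end. Origin on the bench, under the centre of the cover's closed seat; x runs from the snap tab (-x end) to the end stop (+x end), the way the cover slides; z up. Steel lips 72 mm apart, 39.5 mm above the bench, hold the cover down over the seat; cheeks by the tab are 36 mm high.
- stop (a point): middle of the end stop's inner face at the far end of the open bay, at housing x = 134 mm, 34 mm above the bench; the stop's top is 38 mm above the bench. Axes as the housing's.
- tab_top (a point): centre of the top of the snap tab's black ribbed thumb pad, 31 mm (x) by 44 mm (y), 52 mm between the cheeks, at housing x = -76 mm; 42 mm above the bench when up, 35 mm when fully pressed. It is pressed straight down. Axes as the housing's.
- tab (a joint): how far the tab is pressed, m: 0 up, 0.007 fully down; 5 to 10 N presses it fully and it springs back when let go. The cover is freed at about 0.006. Hold the tab fully down about half a second while two spring pins push the cover some 16 mm forward; after that the tab no longer catches it. Before that the cover cannot be pushed.
- cover_mid (a point): centre of the loose aluminium cover plate, 76 mm (x) by 80 mm (y) by 5 mm thick, half-way through it; axes as the housing's. Closed: housing x = 0, plate top 35 mm above the bench; against the end stop: x = 96 mm, same height. A latch loop 40 mm wide reaches 20 mm behind the plate. About 0.15 kg; slides with 1 to 3 N.
- cover_rib (a point): middle of the rear (-x) face of the black push rib on the cover, 8 mm behind the plate's centre and 8 mm above the plate's top. The rib is 50 mm long across (y), 8 mm thick, 16 mm high; behind it the plate is flat for 30 mm. Push here towards +x.
- loose_collet: steel-grey spring collet lying on the bench left of the housing, 20 x 54 x 20 mm; bystander, origin under its centre
- screw_jar: plastic screw jar with lid standing left of the housing, 51 mm across, 64 mm high; bystander, origin under its centre
- short_bar: slim boring bar lying left of the housing's tab end, 10 x 80 x 11 mm; bystander, origin under its centre
- cover: the same cover, given at its underside; origin at the centre of the plate's underside (30 mm above the bench), axes as the housing's

How it is judged:
By the outcome, as a careful person would: the job done as asked, in the order asked, and still so for the second after the job is handed in, with the robot touching nothing.
It also fails if it takes over 35 s, if anything falls off the work surface, if the arm or the gripper's body presses on something with over 40 N, if the wrist force passes 120 N, or if a joint passes its speed limit or range.

## Working session

There is one attempt and no reset: what is moved stays moved. The work goes in short steps, Python scripts to look and compute and a tool call to move; the robot and the scene stay as the last step left them, time stands still between calls to the robot, and variables do not carry over. Pictures are saved under pics/ and viewed, at most 10 in all, crops included, and the job is handed in when it is done.

Besides the shell and the picture viewer there is one more tool, called after "Call:" by a JSON object that holds its "name" and its "arguments". jog_arm: Moves the arm, as the interface text tells. Its arguments: {"type":"object","properties":{"rows":{"type":"array","items":{"type":"array"}},"newtons":{"type":"number"}},"required":["rows"]}

```bash
mkdir -p pics; ls; python3 - <<'E'
from cell import arm
import cv2,numpy as np,pickle
d={n:arm.get_image(n) for n in("top","side")}
pickle.dump(d,open("v0.pkl","wb"))
for n in d: cv2.imwrite(f"pics/{n}0.png",d[n]["img"][:,:,::-1])
s=arm.observe();print(s["clock"],s["position"],s["ee_rot"],s["width"])
for n in d:
  R,_=cv2.Rodrigues(np.array(d[n]["rvec"]));print(n,-R.T@np.array(d[n]["tvec"]).ravel(),R[2],d[n]["fx"])
E
```

```text
pics
0.1 [0.18150493 0.59759537 0.22604771] [-4.61508870e-01 -3.10741912e+00  2.12487565e-03] 0.9971879359733112
top [0.44726662 0.3940445  0.90746918] [ 0.08284289  0.02836556 -0.99615885] 590.6175066556077
side [0.41460248 1.06828332 0.58712183] [ 0.11066642 -0.77428966 -0.62307982] 463.6261179038901
```

View pics/top0.png

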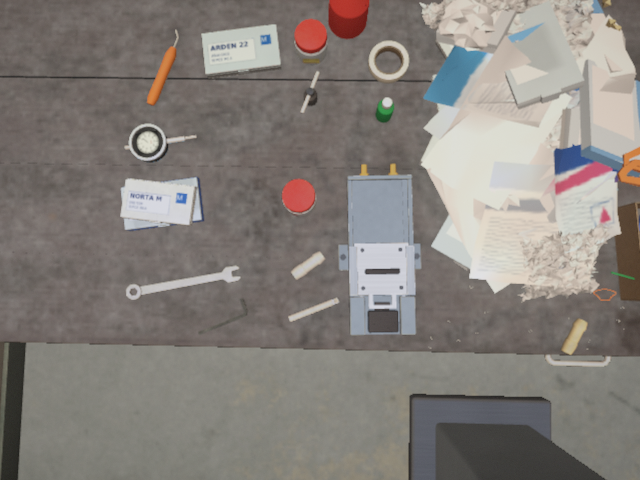

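View pics/side0.png

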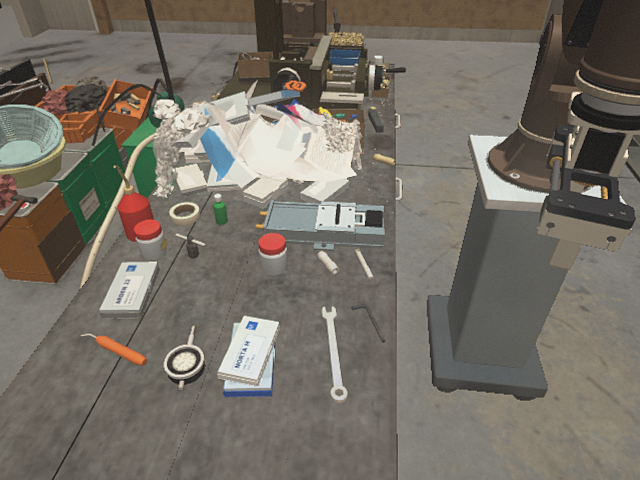

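The top view shows the housing at about (381,255), with the tab pad at (383,320), the rib at (381,271) and the stop end up at row 178. Collet, bar and jar lie to its left at (308,265), (313,309) and (298,196).

```bash
cat > h.py <<'E'
import cv2,numpy as np
def ray(v,px,z):
    R,_=cv2.Rodrigues(np.array(v["rvec"],float)); t=np.array(v["tvec"],float).ravel()
    K=np.array([[v["fx"],0,v["cx"]],[0,v["fy"],v["cy"]],[0,0,1]])
    c=-R.T@t; d=(R.T@np.linalg.inv(K)@np.c_[np.reshape(px,(-1,2)),np.ones(len(np.reshape(px,(-1,2))))].T).T
    return c+d*((z-c[2])/d[:,2])[:,None]
def proj(v,P):
    K=np.array([[v["fx"],0,v["cx"]],[0,v["fy"],v["cy"]],[0,0,1]])
    return cv2.projectPoints(np.reshape(P,(-1,3)).astype(float),np.array(v["rvec"],float),np.array(v["tvec"],float),K,None)[0][:,0]
E
python3 - <<'E'
import pickle,cv2,numpy as np
from h import *
d=pickle.load(open("v0.pkl","rb"));v=d["top"];im=v["img"]
g=im.max(2)
def blobs(m,z,amin):
    n,l,s,c=cv2.connectedComponentsWithStats(m.astype(np.uint8))
    for i in range(1,n):
        if s[i,4]>amin:
            p=np.argwhere(l==i)[:,::-1].astype(np.float32)
            w=ray(v,p,z)[:,:2].astype(np.float32)
            print(z,s[i],c[i].round(1),ray(v,c[i],z).round(4),cv2.minAreaRect(w))
m=np.zeros(g.shape,bool);m[240:340,345:418]=1
blobs((g<60)&m,.042,25); blobs((g<60)&m,.051,25)
m[:]=0;m[165:345,335:425]=1
hsv=cv2.cvtColor(im,cv2.COLOR_RGB2HSV)
blobs((g>190)&m,.035,100)
blobs((im[:,:,2].astype(int)-im[:,:,0]>8)&(g>80)&m,.036,300)
blobs((hsv[:,:,1]>110)&(hsv[:,:,0]<30)&(hsv[:,:,0]>10)&m,.02,10)
c=cv2.resize(im[160:345,330:430],None,fx=3.2,fy=3.2,interpolation=cv2.INTER_CUBIC)
cv2.imwrite("pics/crop.png",c[:,:,::-1])
E
```

```text
0.035 [ 350  243   65   66 3103] [381.8 270.7] [[0.4733 0.3195 0.035 ]] ((0.4664889872074127, 0.31926286220550537), (0.09547717869281769, 0.09376431256532669), 0.9866652488708496)
0.036 [ 339  175   81  160 9077] [380.1 248.6] [[0.5058 0.3224 0.036 ]] ((0.49830201268196106, 0.32394757866859436), (0.23482687771320343, 0.11775133013725281), 0.9076131582260132)
0.02 [360 165   9  10  64] [363.6 169.8] [[0.6265 0.3472 0.02  ]] ((0.6269283890724182, 0.34668976068496704), (0.013862067833542824, 0.012127431109547615), 0.8035669922828674)
0.02 [389 165   9  10  63] [392.5 169.6] [[0.6273 0.3035 0.02  ]] ((0.6275332570075989, 0.30278319120407104), (0.013844207860529423, 0.012104272842407227), 0.7804683446884155)
```

View pics/crop.png

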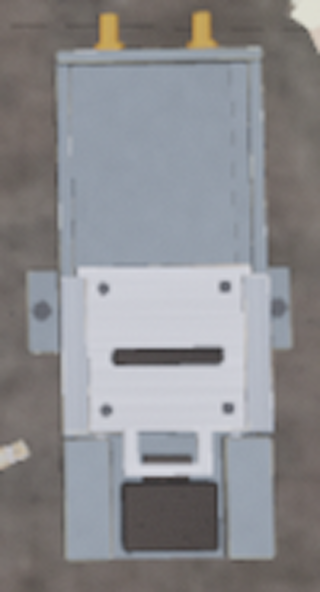

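The crop shows the pad centre at image (382.8,321.2), the rib top at (382.2,271.3), and the housing ends at rows 175.5 and 334.4.

```bash
python3 - <<'E'
import pickle
from h import *
d=pickle.load(open("v0.pkl","rb"));v=d["top"];im=v["img"]
g=im.max(2).astype(int);print(g[321,360:405:3],g[271,360:405:3])
for z,(x0,x1,y0,y1) in((.042,(362,404,306,336)),(.051,(355,410,262,280))):
    m=np.zeros(g.shape,np.uint8);m[y0:y1,x0:x1]=(g<95)[y0:y1,x0:x1]
    n,l,s,c=cv2.connectedComponentsWithStats(m);i=1+s[1:,4].argmax()
    w=ray(v,np.argwhere(l==i)[:,::-1],z)[:,:2].astype(np.float32)
    print(z,s[i],c[i],cv2.minAreaRect(w),w.mean(0))
C=lambda a:np.array(a)/3.2+[330,160]
print("far,near ends z.038/.036");print(ray(v,C([[57,52],[262,48]]),.038));print(ray(v,C([[65,558],[274,558]]),.036))
print("screws",ray(v,C([[104,288],[225,286],[107,410],[228,408]]),.035))
print("coll,bar,jar");print(ray(v,[[308,265],[313,309]],.01),ray(v,[298,196],.064))
# side check with depth of pad
print(proj(d["side"],[0.385,.318,.042]))
s=d["side"]["img"].max(2);print("depth top",v["depth"][321,383],v["depth"][240,383])
E
```

```text
[174 175 167  77  84  82  84  82  83  81  82  78  78 131 169] [214 215  71  83  81  81  81  81  81  78  78  79  78 108 215]
0.042 [368 309  30  23 663] [382.57013575 320.36953243] ((0.40178143978118896, 0.31834739446640015), (0.03165750950574875, 0.042200565338134766), 1.1580088138580322) [0.4012453 0.3182581]
0.051 [366 269  33   5 151] [381.24503311 270.8410596 ] ((0.47244393825531006, 0.3205602169036865), (0.005775449797511101, 0.04615265503525734), 1.0649317502975464) [0.4726506  0.32164502]
far,near ends z.038/.036
[[0.61276556 0.37156131 0.038     ]
 [0.61598692 0.27660551 0.038     ]]
[[0.37967688 0.36445693 0.036     ]
 [0.38170226 0.2695866  0.036     ]]
screws [[0.50336531 0.34820391 0.035     ]
 [0.50526499 0.29255867 0.035     ]
 [0.44727737 0.34612584 0.035     ]
 [0.44925768 0.29078359 0.035     ]]
coll,bar,jar
[[0.48068149 0.42928665 0.01      ]
 [0.41439783 0.42038804 0.01      ]] [[0.57794638 0.44361945 0.064     ]]
[[381.43016187 216.29536678]]
depth top 0.85842776 0.8803245
```

Call:
{"name": "jog_arm", "arguments": {"rows": [[[4, -5, 0], [0, 0, 6], 0], [[8, -10, 0], [0, 0, 12], 0], [[12, -15, 0], [0, 0, 18.6], 0], [[16, -20, -2], [0, 0, 18.6], 0], [[20, -25, -6], [0, 0, 18.6], 0], [[21.9, -28, -12], [0, 0, 18.6], 0], [[21.9, -28, -14], [0, 0, 18.6], 0], [[21.9, -28, -14], [0, 0, 18.6], 0]], "newtons": 20}}

```text
clock: 1.1
position: [0.3996, 0.3152, 0.0844]
ee_rot: [0.042, -3.137, 0.007]
force: [-0.1, -0.0, 0.7]
width: 0.179
gripper_force: 0.0
```

```bash
python3 - <<'E'
from cell import arm
from h import *
v={n:arm.get_image(n) for n in("top","side")}
s=arm.observe();print(s["clock"],s["position"],s["ee_rot"],s["width"],s["force"])
a=cv2.resize(v["top"]["img"][215:365,310:450],(560,600));b=v["side"]["img"][120:300,280:460];b=cv2.resize(b,(240,240))
cv2.imwrite("pics/t1.png",np.hstack([a,cv2.copyMakeBorder(b,0,360,0,0,0)])[:,:,::-1])
E
```

```text
1.2 [0.40040319 0.31902136 0.0875113 ] [ 4.73641436e-02 -3.14097757e+00 -7.51834364e-04] 0.09661048367681056 [0.56491198 0.64894719 0.77751873]
```

View pics/t1.png

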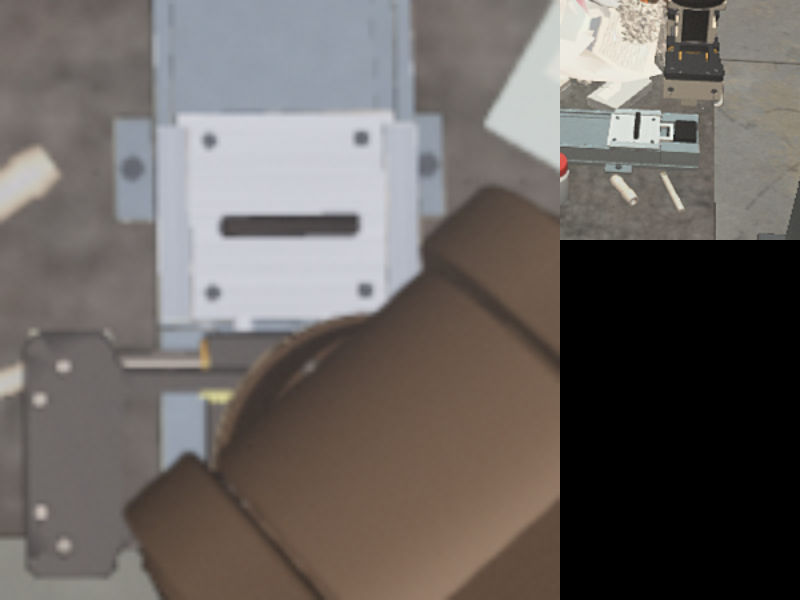

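The tool is over the tab between the cheeks, with the cover still closed (rib at about row 225 of the crop). I'll descend next.

Call:
{"name": "jog_arm", "arguments": {"rows": [[[0, 0, -2], [0, 0, 0], 0], [[0, 0, -3.5], [0, 0, 0], 0], [[0, 0, -3.8], [0, 0, 0], 0], [[0, 0, -3.8], [0, 0, 0], 0], [[0, 0, -3.8], [0, 0, 0], 0]]}}

```text
clock: 1.82
position: [0.4009, 0.3184, 0.0493]
ee_rot: [-0.047, 3.141, 0.001]
force: [-0.3, 0.2, -0.6]
width: 0.002
gripper_force: 0.0
```

Call:
{"name": "jog_arm", "arguments": {"rows": [[[0, 0, -0.8], [0, 0, 0], 0], [[0, 0, -1.1], [0, 0, 0], 0], [[0, 0, -1.4], [0, 0, 0], 0], [[0, 0, -1.5], [0, 0, 0], 0], [[0, 0, -1.5], [0, 0, 0], 0], [[0, 0, -1.5], [0, 0, 0], 0]]}}

```text
clock: 2.58
position: [0.4011, 0.3187, 0.0348]
ee_rot: [-0.047, 3.14, 0.002]
force: [-2.0, -1.3, 17.6]
width: 0.005
gripper_force: 9.0
```

Call:
{"name": "jog_arm", "arguments": {"rows": [[[0, 0, 0], [0, 0, 0], 0], [[0, 0, 0], [0, 0, 0], 0], [[0, 0, 0], [0, 0, 0], 0], [[0, 0, 0], [0, 0, 0], 0], [[0, 0, 0], [0, 0, 0], 0], [[0, 0, 0], [0, 0, 0], 0]]}}

```text
clock: 3.32
position: [0.4011, 0.3187, 0.0348]
ee_rot: [-0.047, 3.14, 0.002]
force: [-1.8, -0.6, 17.5]
width: 0.005
gripper_force: 9.0
```

```bash
cat > rib.py <<'E'
from cell import arm
from h import *
v=arm.get_image("top");im=v["img"];g=im.max(2)
m=np.zeros(g.shape,np.uint8);m[195:300,362:400]=(g<95)[195:300,362:400]
n,l,s,c=cv2.connectedComponentsWithStats(m)
for i in range(1,n):
    if s[i,4]>20: print(s[i],c[i],ray(v,c[i],.051))
s=arm.observe();print(s["clock"],s["position"],s["force"])
E
python3 rib.py
```

```text
[365 258  34   5 146] [382.54794521 260.26712329] [[0.48796505 0.3199114  0.051     ]]
[375 289  25  11 147] [389.51020408 295.26530612] [[0.43776009 0.30943072 0.051     ]]
3.375 [0.401142   0.31867578 0.03480777] [-1.92243201 -0.2719582  18.16303269]
```

Call:
{"name": "jog_arm", "arguments": {"rows": [[[0, 0, 2], [0, 0, 0], 0], [[0, 0, 4.5], [0, 0, 0], 0], [[3.3, 0, 4.5], [0, 0, 0], 0], [[6.4, 0.05, 4.5], [0, 0, 0], 0], [[6.4, 0.05, 3], [0, 0, 0], 0], [[6.4, 0.05, 1.5], [0, 0, 0], 0], [[6.4, 0.05, 1], [0, 0, 0], 0], [[6.4, 0.05, 0.9], [0, 0, 0], 0]]}}

```text
clock: 4.38
position: [0.4636, 0.3185, 0.0421]
ee_rot: [0.048, -3.14, 0.001]
force: [-0.7, 0.4, 0.0]
width: 0.004
gripper_force: 0.0
```

```bash
python3 rib.py; python3 - <<'E'
from cell import arm
import cv2
a=arm.get_image("side")["img"][150:270,240:440];cv2.imwrite("pics/s2.png",cv2.resize(a,(800,480),interpolation=2)[:,:,::-1])
E
```

```text
[362 217  38  72 442] [380.56108597 240.59502262] [[0.51646421 0.32306323 0.051     ]]
[362 282  15  18  39] [369.12820513 290.97435897] [[0.4433429  0.33876813 0.051     ]]
[362 289   8  11  49] [364.28571429 295.57142857] [[0.4366112  0.34565244 0.051     ]]
4.425 [0.46400036 0.31862458 0.04248108] [0.43538949 0.04152253 0.1851206 ]
```

View pics/s2.png

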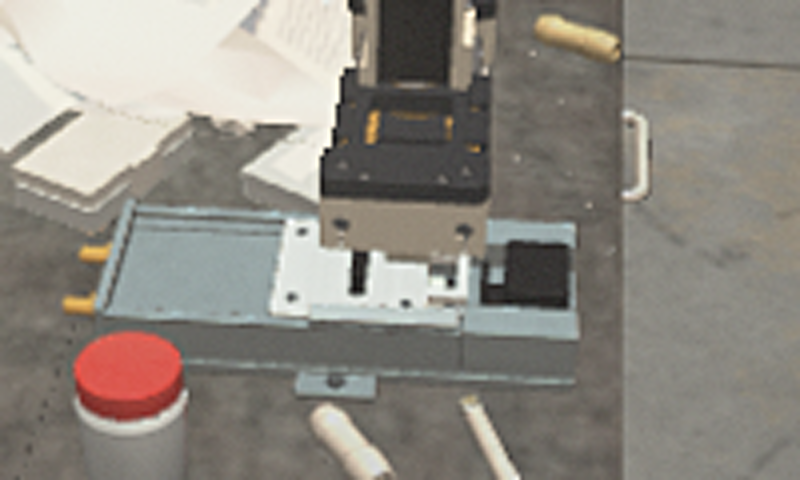

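The side view shows the cover released and forward, the tab pad back up, and the rib at crop (358,270) with the fingers behind it. I'll push now.

Call:
{"name": "jog_arm", "arguments": {"rows": [[[0.5, 0, -0.15], [0, 0, 0], 0], [[1.2, 0.05, -0.15], [0, 0, 0], 0], [[2, 0.05, -0.15], [0, 0, 0], 0], [[3, 0.1, -0.15], [0, 0, 0], 0], [[4, 0.1, -0.15], [0, 0, 0], 0], [[5, 0.15, -0.15], [0, 0, 0], 0], [[6, 0.2, -0.15], [0, 0, 0], 0], [[7, 0.2, -0.15], [0, 0, 0], 0]]}}

```text
clock: 5.48
position: [0.5353, 0.3206, 0.0412]
ee_rot: [0.047, -3.141, -0.0]
force: [-1.4, -0.6, 2.0]
width: 0.009
gripper_force: 1.3
```

Call:
{"name": "jog_arm", "arguments": {"rows": [[[0.5, 0, 0], [0, 0, 0], 0], [[1, 0.05, 0], [0, 0, 0], 0], [[1.4, 0.05, 0], [0, 0, 0], 0], [[1.7, 0.05, 0], [0, 0, 0], 0], [[2.0, 0.05, 0], [0, 0, 0], 0], [[2.1, 0.05, 0], [0, 0, 0], 0], [[2.1, 0.05, 0], [0, 0, 0], 0]]}}

```text
clock: 6.35
position: [0.5531, 0.3208, 0.0411]
ee_rot: [0.048, -3.137, 0.002]
force: [-9.9, -3.2, 7.9]
width: 0.001
gripper_force: 4.9
```

Contact force jumped at the predicted stop position. I'll back off, lift and look.

Call:
{"name": "jog_arm", "arguments": {"rows": [[[-0.5, 0, 0], [0, 0, 0], 0], [[-1.2, 0, 0], [0, 0, 0], 0], [[-1.2, 0, 2], [0, 0, 0], 0], [[-1.2, 0, 6], [0, 0, 0], 0], [[-4, 0, 11], [0, 0, 0], 0], [[-10, 0, 14], [0, 0, 0], 0], [[-15, 0, 15], [0, 0, 0], 0], [[-18, 0, 15], [0, 0, 0], 0]]}}

```text
clock: 7.35
position: [0.3734, 0.3217, 0.1926]
ee_rot: [-0.05, 3.14, 0.003]
force: [0.5, 1.6, 1.0]
width: 0.004
gripper_force: 0.0
```

```bash
python3 rib.py; python3 - <<'E'
from cell import arm
import cv2,numpy as np
a=arm.get_image("side")["img"][150:270,240:440];b=arm.get_image("top")["img"][160:345,310:430]
cv2.imwrite("pics/s3.png",np.hstack([cv2.resize(a,(480,288),interpolation=2),cv2.resize(b,(320,493))[:288]])[:,:,::-1])
E
```

```text
[365 204  33   5 163] [381. 206.] [[0.56706962 0.3229309  0.051     ]]
[374 247  13   3  27] [379.77777778 247.55555556] [[0.50632431 0.3240943  0.051     ]]
[375 291  13   2  26] [381.  291.5] [[0.44291979 0.32169739 0.051     ]]
7.4 [0.37001558 0.32157667 0.19187248] [-4.49365477 -0.41960878 -1.47431083]
```

View pics/s3.png

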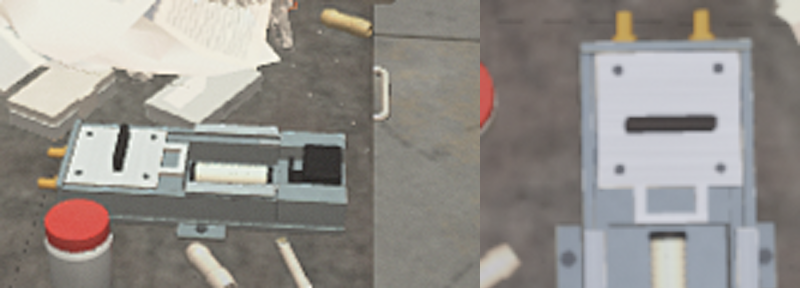

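The cover lies in the bay with the filter exposed and bystanders undisturbed. I'll check the residual gap at the stop and the flatness.

```bash
python3 - <<'E'
from cell import arm
from h import *
v=arm.get_image("top");im=v["img"]
for c in (362,372,382,392,400): print(c,im[172:186,c].max(1))
u=arm.get_image("side");
def pts(v,box):
    x0,x1,y0,y1=box;m=v["img"].max(2)[y0:y1,x0:x1]>185
    p=np.argwhere(m)[:,::-1]+[x0,y0];z=v["depth"][p[:,1],p[:,0]]
    R,_=cv2.Rodrigues(np.array(v["rvec"],float))
    P=(np.c_[(p[:,0]-v["cx"])/v["fx"],(p[:,1]-v["cy"])/v["fy"],np.ones(len(p))]*z[:,None]-np.ravel(v["tvec"]))@R
    return P[(z>0)&(abs(P[:,2]-.035)<.02)]
P=pts(v,(353,407,178,231))
A=np.c_[P[:,:2]-P[:,:2].mean(0),np.ones(len(P))];k=np.linalg.lstsq(A,P[:,2],rcond=None)[0];print("plate slope,z",k,np.degrees(k[:2]))
b=u["img"][195:240,255:330];cv2.imwrite("pics/z.png",np.hstack([cv2.resize(b,(450,270),interpolation=2),cv2.resize(im[168:198,345:380],(315,270),interpolation=2)])[:,:,::-1])
E
```

```text
362 [197 197 197 181 165 174 168 167 196 216 216 212 183 112]
372 [102 104  98 130 171 174 159 180 218 217 217 214 214 215]
382 [ 97 100  97 134 173 174 152 176 217 216 217 215 214 215]
392 [197 197 187 164 170 168 144 174 218 216 216 215 215 214]
400 [102 103 118 148 167 167 144 171 217 216 216 198 141 114]
plate slope,z [-0.00030441  0.00254863  0.0341655 ] [-0.01744116  0.1460257 ]
```

View pics/z.png

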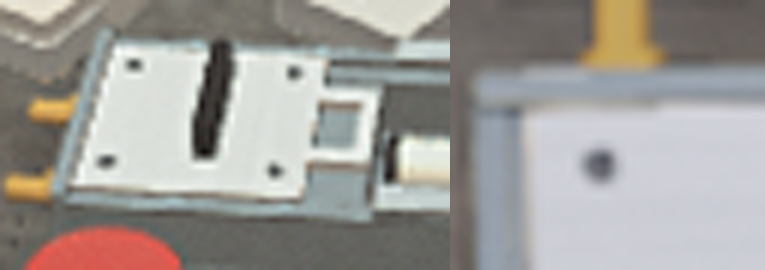

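The plate lies flat (slope under 0.2°) and meets the stop face, with only a sub-pixel dark line between them. The arm is clear, so I'll let it settle and hand in.

Call:
{"name": "jog_arm", "arguments": {"rows": [[[0, 0, 0], [0, 0, 0], 0], [[0, 0, 0], [0, 0, 0], 0], [[0, 0, 0], [0, 0, 0], 0]]}}

```text
clock: 7.98
position: [0.376, 0.3209, 0.191]
ee_rot: [0.046, -3.141, 0.0]
force: [-0.2, -0.7, -0.1]
width: 0.003
gripper_force: 0.0
```

```bash
python3 -c "
from cell import arm
print(arm.sign_off())"
```

```text
the job is handed in; nothing more can be done
None
```

The snap tab was pressed and the cover released, then pushed along the rails to the end stop, where it lies flat with the filter exposed; the bystanders look undisturbed, the arm finished clear, and the job was handed in at about 8 s with no verdict shown.

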